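# Test-turn thumb screws in their gauge nuts and pull the one that jams

### The job

Three thumb screws have been started in square gauge nuts that stand in the test block, beside a bare spare nut. Give every screw a quarter turn clockwise (seen from above): those that turn freely stay in the block, turned, and the one that jams is lifted out together with its nut and stood upright in the empty steel tray. Leave the other things on the bench where they are.

Things in the scene. Friction and masses are not known exactly. Their poses are not given: they have to be found in the camera images.
- nut_a: gauge nut: dark steel square block 50 x 50 mm, 30 mm high, origin at the centre of its underside, z up. It stands in one of the pockets of the block (any of them), 20 mm deep with 1.5 mm play all round, and a thumb screw stands upright in it, held by its thread; nut and screw weigh about 0.6 kg and are lifted out as one by the wing of the screw. All three look the same.
- wing_a (a point): centre of the flat upright wing of the thumb screw in nut_a, 84 mm above the nut's underside (94 mm above the bench in the block). The wing is plain steel, 12 mm thick along its x, 52 mm wide along its y, 36 mm high along z (top 102 mm above the nut's underside). Turns with the screw: its yaw is the yaw of the wing.
- screw_a (a joint): turn of that screw in nut_a, rad, growing clockwise seen from above; starts between 0 and 0.25. A sound screw turns with under 0.05 N m to 2.4; a bad one turns as lightly at first but jams hard at 0.3. One of the three is bad, any of them. The screw does not rise or sink noticeably.
- nut_b: gauge nut: dark steel square block 50 x 50 mm, 30 mm high, origin at the centre of its underside, z up. It stands in one of the pockets of the block (any of them), 20 mm deep with 1.5 mm play all round, and a thumb screw stands upright in it, held by its thread; nut and screw weigh about 0.6 kg and are lifted out as one by the wing of the screw. All three look the same.
- wing_b (a point): centre of the flat upright wing of the thumb screw in nut_b, 84 mm above the nut's underside (94 mm above the bench in the block). The wing is plain steel, 12 mm thick along its x, 52 mm wide along its y, 36 mm high along z (top 102 mm above the nut's underside). Turns with the screw: its yaw is the yaw of the wing.
- screw_b (a joint): turn of that screw in nut_b, rad, growing clockwise seen from above; starts between 0 and 0.25. A sound screw turns with under 0.05 N m to 2.4; a bad one turns as lightly at first but jams hard at 0.3. One of the three is bad, any of them. The screw does not rise or sink noticeably.
- nut_c: gauge nut: dark steel square block 50 x 50 mm, 30 mm high, origin at the centre of its underside, z up. It stands in one of the pockets of the block (any of them), 20 mm deep with 1.5 mm play all round, and a thumb screw stands upright in it, held by its thread; nut and screw weigh about 0.6 kg and are lifted out as one by the wing of the screw. All three look the same.
- wing_c (a point): centre of the flat upright wing of the thumb screw in nut_c, 84 mm above the nut's underside (94 mm above the bench in the block). The wing is plain steel, 12 mm thick along its x, 52 mm wide along its y, 36 mm high along z (top 102 mm above the nut's underside). Turns with the screw: its yaw is the yaw of the wing.
- screw_c (a joint): turn of that screw in nut_c, rad, growing clockwise seen from above; starts between 0 and 0.25. A sound screw turns with under 0.05 N m to 2.4; a bad one turns as lightly at first but jams hard at 0.3. One of the three is bad, any of them. The screw does not rise or sink noticeably.
- block: test block: plain aluminium plate 160 x 160 mm, 30 mm high, bolted to the bench (bolt heads to 39 mm), origin at the centre of its underside; four square pockets in two rows, 90 mm apart centre to centre, floors 10 mm above the bench; three hold nuts with screws and one, any of them, holds the bare nut. At y above 0.38 stands a key rack 330 mm high
- tray: empty sheet-steel tray, 130 x 130 mm outside, rim 31 mm high, walls 4 mm, fixed, origin at the centre of its underside; right of the block. Beyond the tray to the right (y below -0.08) a blue tube frame of the room reaches 220 mm above the bench: pass over it with the fingertips above 260 mm
- tray_floor (a point): centre of the tray's inner floor, 4 mm above the bench (clear floor 122 x 122 mm)
- grease_tub: bystander: white tub, 69 mm across, 86 mm high, origin under its centre
- wrench: bystander: combination wrench lying flat right of the tray, 170 mm long along its y, 27 mm wide, 8 mm high
- nut_bare: bystander: a spare gauge nut without a screw, 50 x 50 x 30 mm, in the fourth pocket of the block, origin at the centre of its underside
Not all that is in view belongs to the job. Leave any purple look-alike of the nut_c alone.

How it is judged:
At the end, for the whole second after the job is handed in: Two screws turned past 1.3 rad, their nuts upright (0.12 rad) in their own pockets (moved under 15 mm); the third, under 0.7 rad, stands with its nut upright (0.12 rad) on the tray floor (within 55 mm of its centre, height within 6 mm); all at rest (((value of joint screw_a below 0.7 rad and horizontal distance between nut_a and tray_floor below 0.055 m and z of nut_a in the frame of tray_floor between -0.006 and 0.006 m and angle between each of nut_a, nut_b, nut_c's own z axis and vertical below 0.12 rad and value of joint each of screw_b, screw_c above 1.3 rad and distance of each of nut_b, nut_c from where it was at the start of the episode below 0.015 m) or (value of joint screw_b below 0.7 rad and horizontal distance between nut_b and tray_floor below 0.055 m and z of nut_b in the frame of tray_floor between -0.006 and 0.006 m and angle between each of nut_b, nut_a, nut_c's own z axis and vertical below 0.12 rad and value of joint each of screw_a, screw_c above 1.3 rad and distance of each of nut_a, nut_c from where it was at the start of the episode below 0.015 m) or (value of joint screw_c below 0.7 rad and horizontal distance between nut_c and tray_floor below 0.055 m and z of nut_c in the frame of tray_floor between -0.006 and 0.006 m and angle between each of nut_c, nut_a, nut_b's own z axis and vertical below 0.12 rad and value of joint each of screw_a, screw_b above 1.3 rad and distance of each of nut_a, nut_b from where it was at the start of the episode below 0.015 m)) and linear speed of each of nut_a, nut_b, nut_c below 0.02 m/s); the robot touches nothing.
It fails at once if the nut bare is shifted by more than 30 mm (distance of nut_bare from where it was at the start of the episode above 0.03 m).
It fails at once if the grease tub is shifted by more than 30 mm (distance of grease_tub from where it was at the start of the episode above 0.03 m).
It fails at once if the wrench is shifted by more than 30 mm (distance of wrench from where it was at the start of the episode above 0.03 m).
It also fails if it takes over 72 s, if anything falls off the work surface, if the arm or the gripper's body presses on something with over 40 N, if the wrist force passes 120 N, or if a joint passes its speed limit or range.

### The arm

A 6-joint arm with a two-finger parallel gripper is mounted at the origin on the work surface; the furniture and walls round the work are solid. World frame = base frame: x ahead of the robot, y to its left, z up, the work surface at z = 0. Lengths are in m, angles in rad, forces in N, time in s.
With the tool pointing down it reaches from about 0.375 to 0.9 m from the base axis. Payload 3.1 kg.
Tool frame: the origin (TCP) lies midway between the tips of the shut fingers; the grasp point (between the pads) lies 19 mm behind it; x points along the fingers, z is the direction in which the jaws open and shut, and the axes are right-handed (so a half turn about x gives the same grasp; the last joint's range is limited). The gripper opens to 85 mm and grips with 20 to 120 N. Pads are 22 mm wide; open, the fingers measure 114 mm over their backs; the gripper's body (76 mm by 85 mm) begins 54 mm behind the grasp point. The pads swing forward as they close: fully open they stand 13 mm farther back than shut.
Start: joints at [-1.28, 0.527, 1.433, -0, 1.181, -0.178], TCP at [0.283, -0.557, 0.231] pointing down, gripper open.
Joint ranges: [-3.08, 3.08], [-0.75, 2.2], [0.22, 2.44], [-1.43, 4.57], [0, 2.65], [-2.85, 2.85]. Speed limits (rad/s): [2.79, 2.79, 3.14, 3.14, 3.14, 3.14].

### API

Orientations are given as a unit quaternion [x, y, z, w].
In Python, from station import status, snapshot, camera_params, ticket gives the robot as it stands.
- The arm moves only by the tool arm_command, never from a script. Its argument "series" is a list that holds one entry, the list of rows, each a list of 4 numbers: the shift along the tool's x, y, z in mm, then the turn about the tool's x in rad. A call has 1 to 10 rows; each row shifts and turns the commanded pose from where the row before left it, along the tool's axes as they then stand; what a row does not reach is not made up. A row lasts 1/10 s, in which the tool goes at most 50 mm and 8.59 degrees, less where a joint would pass 70% of its speed; a pose out of reach is approached as far as the arm can. A call is refused whole if a number of a shift passes 50 or a number of a turn 0.15, either way. A call with a gripper value outside its range is refused whole. "jaw" is the opening in per cent of the stroke, from 0 (shut) to 100 (fully open), set as the call begins (left out, the last holds). The fingers move at their own pace and stop on an object; "force" is the grip in N (left out, the last holds). Time passes only in rows, so rows that do not move let the fingers close. It gives the time, the measured TCP pose, the force and the opening at its end, in the units of the state.
- status.sense(): the state, without advancing time (a new reading comes with each control period).
- snapshot(name): name is "scene" or "top"; returns the picture (384x512x3 uint8, red, green, blue); there is no depth.
- camera_params(name): a dict with "fovy" (degrees; the focal length in pixels is half the picture's height over the tangent of half this angle, whatever the lens; pixels are square), "cx", "cy" (the principal point, pixels), "extrinsics" (4x4, takes a point from camera to world coordinates). Camera axes: x right, y down, z forward; pixel columns grow to the right and rows downward; lengths in m; the calibration is good to about 2 mm. A picture is of the moment at which its call begins. camera_params takes no time and is no camera call.
- ticket.sign_off(): hands the job in, once; it reports no verdict.
The state is a dict: "t": time; "q": joint angles; "qd": joint speeds; "tau": joint torques, N m; "tcp_pos": TCP position; "tool_rot": TCP orientation; "force": force on the tool from outside, world axes, zero at the start; "ft_torque": the same for the moment, N m; "finger_gap": opening from 0.0 (shut) to 1.0 (fully open).
Only numpy, scipy, OpenCV 4.12 (cv2) and the standard library are available. Lean on these libraries where they do the work, as an engineer would, in place of code of your own. Each camera call takes 0.05 s, during which the arm holds its last target. There are 200 camera calls.

## Working session

There is one attempt and no reset: what is moved stays moved. The work goes in short steps, Python scripts to look and compute and a tool call to move; the robot and the scene stay as the last step left them, time stands still between calls to the robot, and variables do not carry over. Pictures are saved under pics/ and viewed, about 8 in all and at most 12, crops included, and the job is handed in when it is done.

Besides the shell and the picture viewer there is one more tool, called after "Request:" as name([rows], argument=value, ...), one row to a line, values as JSON. arm_command: Moves the arm, as the interface text tells. Its arguments: {"type":"object","properties":{"series":{"type":"array"},"jaw":{"type":"number"},"force":{"type":"number"}},"required":["series"]}

```bash
mkdir -p pics; ls; python3 - <<'E'
from station import status,snapshot,camera_params
import cv2,numpy as np
s=status.sense();print(s)
for n in("scene","top"):
    im=snapshot(n);cv2.imwrite(f"pics/{n}0.png",im[...,::-1]);p=camera_params(n);print(n,p)
    cv2.imwrite(f"pics/{n}0b.png",cv2.resize(im[...,::-1],(800,600),interpolation=cv2.INTER_CUBIC))
E
```

```text
pics
{'t': 0.0, 'q': array([-1.27950753e+00,  5.28469234e-01,  1.43392415e+00,  1.36061011e-06,
        1.18141293e+00, -1.78526088e-01]), 'qd': array([ 0.00219624,  0.00052349, -0.00167346,  0.00072729,  0.00146013,
       -0.00057089]), 'tau': array([-7.97968369e-05, -4.42356384e+01, -1.78023165e+01, -3.89771512e-04,
        8.39491084e-03, -2.99527549e-07]), 'tcp_pos': array([ 0.28274926, -0.55656407,  0.2303248 ]), 'tool_rot': array([ 0.37041307,  0.60322739, -0.36936971,  0.60206054]), 'force': array([ 0.05086124, -0.75046657, -0.30332961]), 'ft_torque': array([ 0.01520682, -0.00078807, -0.04616683]), 'finger_gap': 1.001418064207388}
scene {'fovy': 55.50812078804074, 'cx': 255.07811446947838, 'cy': 191.1729599783998, 'extrinsics': array([[ 0.99752146,  0.05995192, -0.03683341,  0.55508518],
       [ 0.0703115 , -0.86930544,  0.48924876, -0.40855622],
       [-0.00268808, -0.49062595, -0.87136614,  0.84176981],
       [ 0.        ,  0.        ,  0.        ,  1.        ]])}
top {'fovy': 43.29247276189911, 'cx': 250.47167416543635, 'cy': 186.27055535113007, 'extrinsics': array([[ 0.01582579, -0.98478692,  0.17304414,  0.37705077],
       [-0.9998735 , -0.01586258,  0.00117037,  0.00857224],
       [ 0.00159237, -0.17304077, -0.98491337,  1.02081429],
       [ 0.        ,  0.        ,  0.        ,  1.        ]])}
```

View pics/scene0b.png

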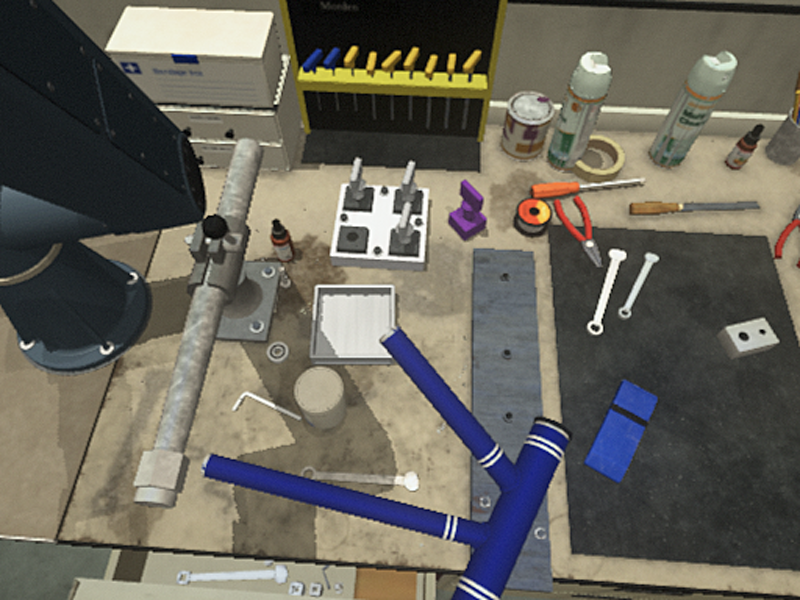

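View pics/top0b.png

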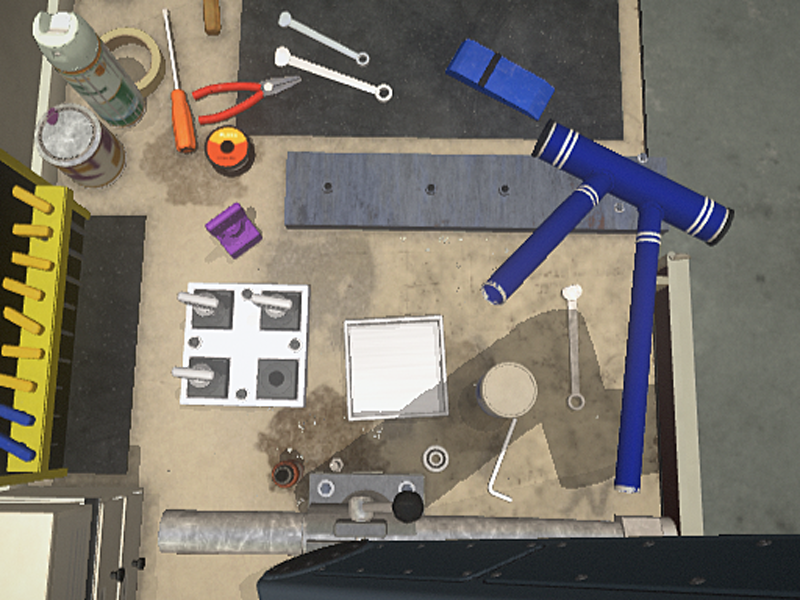

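The scene picture shows the block near (380,225) and the tray at (354,324). In the top picture, three wings stand in the block near (197,303), (268,302) and (193,373). The bare nut is at (277,379), the tray at (396,367), the tub at (508,389) and the wrench at (573,345).

Possible mix-ups: the purple look-alike at (235,230) (not wanted) and the bare nut at (277,379) (not wanted). I choose the three steel wings in the block and check them in a close crop.

```bash
python3 - <<'E'
import cv2
im=cv2.imread("pics/top0.png");c=im[170:280,105:300]
cv2.imwrite("pics/crop1.png",cv2.resize(c,None,fx=4,fy=4,interpolation=cv2.INTER_CUBIC))
im=cv2.imread("pics/scene0.png");c=im[90:240,190:310]
cv2.imwrite("pics/crop2.png",cv2.resize(c,None,fx=4,fy=4,interpolation=cv2.INTER_CUBIC))
E
```

```text
(no output)
```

View pics/crop1.png

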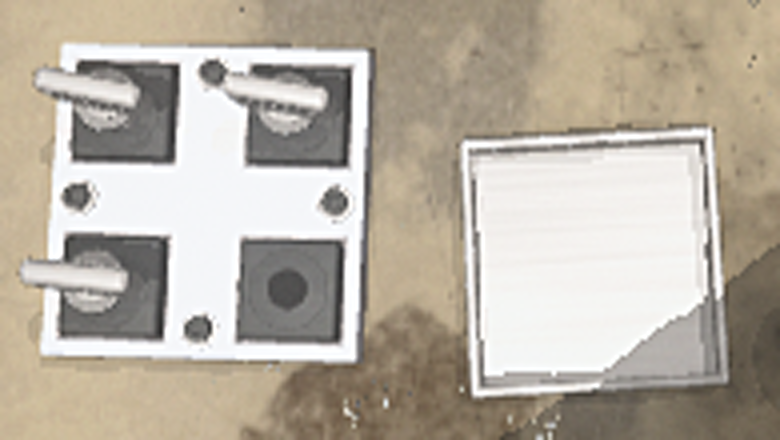

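View pics/crop2.png

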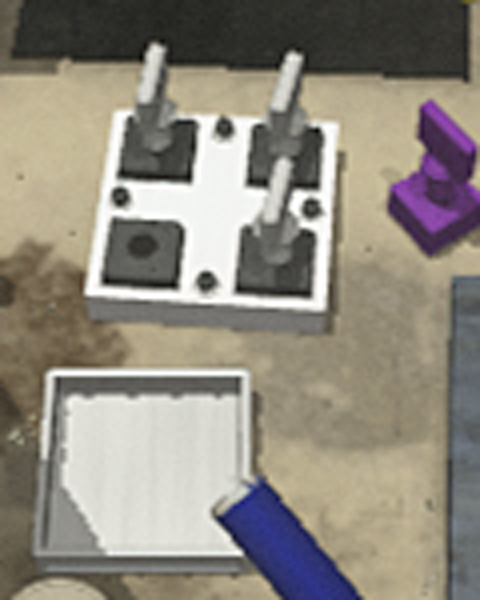

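The crops confirm the choice. In the top crop the wing tops run (38,76)–(136,92), (224,82)–(325,95) and (22,268)–(126,276). The block corners are (63,45), (372,48), (360,360), (42,355). The tray rim corners are (463,142), (713,128), (727,380), (475,395).

```bash
cat > h.py <<'E'
import numpy as np
from station import camera_params
from scipy.spatial.transform import Rotation as R
def world(n,u,v,z):
    p=camera_params(n);f=192/np.tan(np.radians(p["fovy"]/2));E=p["extrinsics"]
    d=E[:3,:3]@[(u-p["cx"])/f,(v-p["cy"])/f,1];o=E[:3,3]
    return (o+d*(z-o[2])/d[2])[:2]
def pix(n,P):
    p=camera_params(n);f=192/np.tan(np.radians(p["fovy"]/2));E=p["extrinsics"]
    c=E[:3,:3].T@(np.array(P)-E[:3,3]);return np.array([p["cx"]+f*c[0]/c[2],p["cy"]+f*c[1]/c[2]])
E
python3 - <<'E'
from h import *
from station import status
np.set_printoptions(precision=4,suppress=True)
T=lambda u,v,z:world("top",105+u/4,170+v/4,z)
S=lambda u,v,z:world("scene",190+u/4,90+v/4,z)
B=np.array([T(*c,.03) for c in[(63,45),(372,48),(360,360),(42,355)]]);print("block",B.mean(0));print(B)
Bs=np.array([S(*c,.03) for c in[(117,112),(340,124),(327,310),(86,298)]]);print("scene block",Bs.mean(0));print(Bs)
Y=np.array([T(*c,.031) for c in[(463,142),(713,128),(727,380),(475,395)]]);print("tray",Y.mean(0));print(Y)
for n,a,b in[("w1",(38,76),(136,92)),("w2",(224,82),(325,95)),("w3",(22,268),(126,276))]:
    a=T(*a,.112);b=T(*b,.112);print(n,(a+b)/2,np.linalg.norm(a-b),"dir",np.degrees(np.arctan2(*(a-b)[::-1])))
for n,a,b in[("w1",(293,52),(293,62)),("w2",(280,160),(275,190)),("w3",(156,45),(150,80))]: pass
for n,c in[("n1",(125,113)),("n2",(298,115)),("n3",(113,289)),("bare",(292,289))]: print(n,T(*c,.04))
s=status.sense();print(R.from_quat(s["tool_rot"]).as_matrix())
E
```

```text
block [0.4778 0.1999]
[[0.5574 0.28  ]
 [0.5584 0.1191]
 [0.3978 0.1197]
 [0.3977 0.2807]]
scene block [0.4803 0.2013]
[[0.4009 0.2813]
 [0.5615 0.2811]
 [0.5598 0.1221]
 [0.3992 0.1206]]
tray [0.4502 0.0017]
[[ 0.5097  0.0704]
 [ 0.5191 -0.0585]
 [ 0.3907 -0.0661]
 [ 0.3812  0.061 ]]
w1 [0.5238 0.245 ] 0.047579072612935834 dir 81.58858332471688
w2 [0.5231 0.1557] 0.048608195081893284 dir 83.51596614767922
w3 [0.4346 0.2457] 0.048945764810180634 dir 86.54247100099664
n1 [0.5207 0.2433]
n2 [0.5211 0.1547]
n3 [0.431  0.2443]
bare [0.4324 0.1541]
[[-0.0006  0.8917  0.4527]
 [ 0.0019  0.4527 -0.8917]
 [-1.      0.0003 -0.0019]]
```

Positions agree between the two cameras: w1 (0.524, 0.245), w2 (0.524, 0.155), w3 (0.434, 0.245), bare nut (0.434, 0.155), tray (0.450, 0.002). I lift first, then cross.

Request:
arm_command([
  [[-35,0,0,0],[-35,0,0,0],[-35,0,0,0],[0,0,0,0],[0,28,-28.4,0],[0,28,-28.4,0],[0,28,-28.4,0],[0,28,-28.4,0],[0,28,-28.4,0],[0,28,-28.4,0]],
], jaw=60, force=25)

```text
t: 1.1
tcp_pos: [0.3555, -0.3271, 0.3353]
tool_rot: [0.37, 0.603, -0.37, 0.602]
force: [2.0, 0.3, 0.7]
finger_gap: 0.599
```

Request:
arm_command([
  [[0,28,-28.4,0],[0,28,-28.4,0],[0,28,-28.4,0],[0,28,-28.4,0],[0,28,-28.4,0],[0,28,-28.4,0],[0,28,-28.4,0],[0,28,-28.4,0],[0,28,-28.4,0],[0,28,-28.4,0]],
])

```text
t: 2.1
tcp_pos: [0.4763, 0.0525, 0.3354]
tool_rot: [0.37, 0.603, -0.37, 0.602]
force: [0.9, -1.8, -0.1]
finger_gap: 0.6
```

Request:
arm_command([
  [[0,0,0,-0.14],[0,0,0,-0.14],[0,0,0,-0.14],[0,0,0,-0.14],[0,0,0,-0.14],[0,0,0,-0.14],[0,0,0,-0.12],[0,0,0,0],[0,0,0,0]],
])

```text
t: 3.0
tcp_pos: [0.4763, 0.0508, 0.3357]
tool_rot: [0.051, 0.706, -0.051, 0.705]
force: [0.1, 0.4, 0.3]
finger_gap: 0.601
```

Request:
arm_command([
  [[0,36.7,10.7,0],[0,36.7,10.7,0],[0,36.7,10.7,0],[0,0,0,-0.03],[45,0,0,0],[45,0,0,0],[45,0,0,0],[45,0,0,0],[26,0,0,0],[0,0,0,0]],
])

```text
t: 4.0
tcp_pos: [0.5204, 0.1542, 0.1265]
tool_rot: [0.039, 0.709, -0.04, 0.703]
force: [-0.4, -0.8, -0.4]
finger_gap: 0.6
```

```bash
cat > look.py <<'E'
import sys,cv2,numpy as np
from h import *
from station import status,snapshot
a=cv2.resize(snapshot("scene")[60:250,180:320],None,fx=3,fy=3,interpolation=cv2.INTER_CUBIC)
b=cv2.resize(snapshot("top")[160:290,95:215 if len(sys.argv)<3 else 300],None,fx=3,fy=3,interpolation=cv2.INTER_CUBIC)
h=max(len(a),len(b));P=lambda i:np.pad(i,((0,h-len(i)),(0,0),(0,0)))
cv2.imwrite(f"pics/{sys.argv[1]}.png",np.hstack([P(a),P(b)])[...,::-1])
s=status.sense();print(s["t"],s["tcp_pos"],s["q"][5],s["force"],s["ft_torque"],"zyaw",np.arctan2(*R.from_quat(s["tool_rot"]).as_matrix()[[1,0],2]))
E
python3 look.py l1
```

```text
4.1 [0.5240533  0.15479195 0.13046894] 0.19482674816397857 [0.69246368 0.07050547 0.03361796] [ 0.01075352 -0.03038404  0.01833883] zyaw -0.11193089839105745
```

View pics/l1.png

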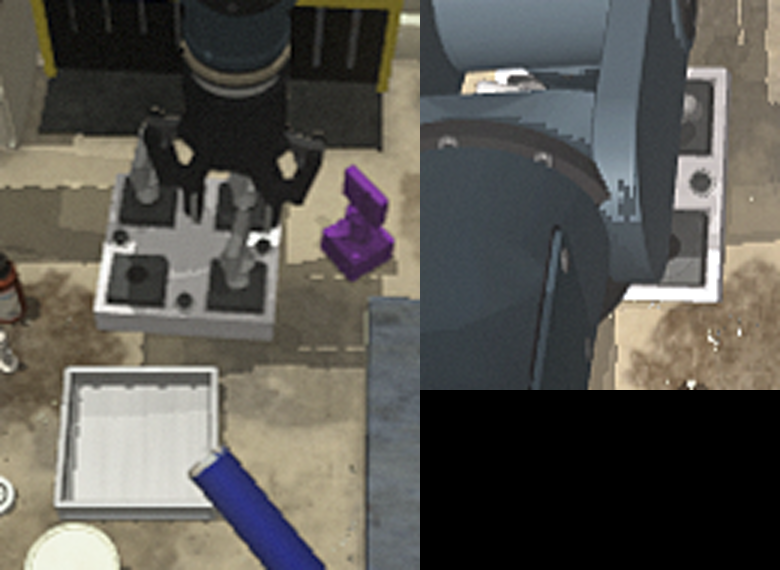

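The jaws (finger tips at about (195,212) and (268,215) in the left half) straddle the front wing w2, whose top is at about (243,212). I go down and close gently.

Request:
arm_command([
  [[20,0,0,0],[20,0,0,0],[15,0,0,0],[0,0,0,0]],
])

```text
t: 4.5
tcp_pos: [0.5244, 0.1551, 0.0759]
tool_rot: [0.039, 0.706, -0.039, 0.706]
force: [0.6, -0.4, 0.8]
finger_gap: 0.601
```

Request:
arm_command([
  [[0,0,0,0],[0,0,0,0],[0,0,0,0],[0,0,0,0],[0,0,0,0],[0,0,0,0],[0,0,0,0]],
], jaw=0, force=25)

```text
t: 5.2
tcp_pos: [0.5247, 0.1553, 0.0779]
tool_rot: [0.039, 0.705, -0.039, 0.707]
force: [-1.7, -0.6, 9.2]
finger_gap: 0.137
```

```bash
cat > st.py <<'E'
from h import *
from station import status
s=status.sense();np.set_printoptions(precision=4,suppress=True)
print(round(s["t"],2),s["tcp_pos"],"q6",s["q"][5],s["force"],s["ft_torque"],"gap",s["finger_gap"],"zyaw",np.arctan2(*R.from_quat(s["tool_rot"]).as_matrix()[[1,0],2]))
E
python3 st.py
```

```text
5.2 [0.5247 0.1553 0.0779] q6 0.19440501078172673 [-1.7318 -0.618   9.2196] [0.1176 0.4613 0.0029] gap 0.13746290103848194 zyaw -0.1109214827957094
```

Gripped (11.7 mm gap). Test turn of 0.4 rad.

Request:
arm_command([
  [[0,0,0,0.08],[0,0,0,0.08],[0,0,0,0.08],[0,0,0,0.08],[0,0,0,0.08],[0,0,0,0]],
])

```text
t: 5.8
tcp_pos: [0.5239, 0.1556, 0.0779]
tool_rot: [0.179, 0.684, -0.179, 0.684]
force: [-3.7, 0.0, 11.3]
finger_gap: 0.136
```

```bash
python3 st.py
```

```text
5.8 [0.5239 0.1556 0.0779] q6 0.5958181048440024 [-3.6588  0.0422 11.2842] [0.1733 0.6402 0.0476] gap 0.13632176729083215 zyaw -0.5123321512384462
```

Request:
arm_command([
  [[0,0,0,0.1],[0,0,0,0.1],[0,0,0,0]],
])

```text
t: 6.1
tcp_pos: [0.5235, 0.1558, 0.0779]
tool_rot: [0.247, 0.663, -0.246, 0.663]
force: [-5.0, 0.4, 13.0]
finger_gap: 0.138
```

```bash
python3 st.py
```

```text
6.1 [0.5235 0.1558 0.0779] q6 0.7961888525306301 [-4.9726  0.4179 12.9866] [ 0.2915  0.6775 -0.0172] gap 0.13833660009623067 zyaw -0.7128414705683616
```

w2 is sound (no torque after 0.6 rad). I finish its turn to 1.6 rad.

Request:
arm_command([
  [[0,0,0,0.1],[0,0,0,0.1],[0,0,0,0.1],[0,0,0,0.1],[0,0,0,0.1],[0,0,0,0.1],[0,0,0,0.1],[0,0,0,0.1],[0,0,0,0.1],[0,0,0,0.1]],
])

```text
t: 7.1
tcp_pos: [0.5228, 0.1574, 0.0781]
tool_rot: [0.536, 0.463, -0.534, 0.461]
force: [-5.0, 6.3, 13.7]
finger_gap: 0.136
```

Request:
arm_command([
  [[0,0,0,0],[0,0,0,0]],
])

```text
t: 7.3
tcp_pos: [0.5228, 0.1574, 0.0781]
tool_rot: [0.535, 0.464, -0.534, 0.462]
force: [-6.1, 6.6, 13.6]
finger_gap: 0.141
```

```bash
python3 st.py
```

```text
7.3 [0.5228 0.1574 0.0781] q6 1.7945685829148568 [-6.0734  6.5792 13.5627] [1.2667 0.9835 0.0352] gap 0.1413467505530095 zyaw -1.7123924615080004
```

Request:
arm_command([
  [[0,0,0,0],[0,0,0,0],[0,0,0,0],[-30,0,0,0],[-30,0,0,0],[-30,0,0,0],[0,0,0,-0.14],[0,0,0,-0.14],[0,0,0,-0.14],[0,0,0,-0.14]],
], jaw=45)

```text
t: 8.3
tcp_pos: [0.5243, 0.1553, 0.1658]
tool_rot: [0.383, 0.594, -0.383, 0.595]
force: [-0.2, 0.2, 0.1]
finger_gap: 0.445
```

Request:
arm_command([
  [[0,0,0,-0.14],[0,0,0,-0.14],[0,0,0,-0.14],[0,0,0,-0.14],[0,0,0,-0.14],[0,0,0,-0.14],[0,0,0,-0.14],[0,0,0,0],[0,0,0,0]],
])

```text
t: 9.2
tcp_pos: [0.5241, 0.1552, 0.1655]
tool_rot: [0.061, 0.704, -0.061, 0.705]
force: [0.0, -1.0, -0.5]
finger_gap: 0.452
```

```bash
python3 st.py
```

```text
9.2 [0.5241 0.1552 0.1655] q6 0.25736981602830816 [ 0.0156 -1.0449 -0.4792] [-0.0321 -0.0039  0.05  ] gap 0.452256479313339 zyaw -0.17402195802844284
```

Request:
arm_command([
  [[0,30,-5.6,0],[0,30,-5.6,0],[0,30,-5.6,-0.03],[0,0,0,0],[22,0,0,0],[22,0,0,0],[22,0,0,0],[22,0,0,0],[0,0,0,0]],
])

```text
t: 10.1
tcp_pos: [0.5206, 0.2455, 0.0747]
tool_rot: [0.05, 0.707, -0.051, 0.703]
force: [-0.9, 0.1, 0.4]
finger_gap: 0.452
```

Request:
arm_command([
  [[0,0,0,0],[0,0,0,0],[0,0,0,0],[0,0,0,0],[0,0,0,0],[0,0,0,0]],
], jaw=0)

```text
t: 10.7
tcp_pos: [0.5242, 0.2469, 0.0786]
tool_rot: [0.05, 0.704, -0.05, 0.707]
force: [2.8, -1.2, 4.8]
finger_gap: 0.134
```

Request:
arm_command([
  [[0,0,0,0.08],[0,0,0,0.08],[0,0,0,0.08],[0,0,0,0.08],[0,0,0,0]],
])

```text
t: 11.2
tcp_pos: [0.524, 0.247, 0.0785]
tool_rot: [0.162, 0.687, -0.162, 0.689]
force: [1.4, -1.5, 6.5]
finger_gap: 0.136
```

```bash
python3 st.py
```

```text
11.2 [0.524  0.247  0.0785] q6 0.7102221419491169 [ 1.4365 -1.5159  6.5256] [-0.1867 -0.2875 -0.0097] gap 0.1360957875920943 zyaw -0.46230800131804584
```

Request:
arm_command([
  [[0,0,0,0.08],[0,0,0,0.08],[0,0,0,0.08],[0,0,0,0]],
])

```text
t: 11.6
tcp_pos: [0.5239, 0.2471, 0.0785]
tool_rot: [0.244, 0.663, -0.243, 0.665]
force: [1.9, -1.4, 6.4]
finger_gap: 0.135
```

```bash
python3 st.py
```

```text
11.6 [0.5239 0.2471 0.0785] q6 0.9502084833825362 [ 1.8823 -1.4329  6.3962] [-0.0836 -0.2339 -0.0398] gap 0.13484227253039502 zyaw -0.702415917548914
```

w1 is sound too (0.56 rad, no resisting torque). I finish this one.

Request:
arm_command([
  [[0,0,0,0.1],[0,0,0,0.1],[0,0,0,0.1],[0,0,0,0.1],[0,0,0,0.1],[0,0,0,0.1],[0,0,0,0.1],[0,0,0,0.1],[0,0,0,0.1],[0,0,0,0.1]],
])

```text
t: 12.6
tcp_pos: [0.5237, 0.2479, 0.0785]
tool_rot: [0.534, 0.465, -0.531, 0.465]
force: [0.8, 2.1, 5.3]
finger_gap: 0.137
```

Request:
arm_command([
  [[0,0,0,0.04],[0,0,0,0]],
])

```text
t: 12.8
tcp_pos: [0.5237, 0.2479, 0.0785]
tool_rot: [0.542, 0.455, -0.54, 0.455]
force: [1.3, 1.5, 5.8]
finger_gap: 0.139
```

```bash
python3 st.py
```

```text
12.8 [0.5237 0.2479 0.0785] q6 1.9895976468098888 [1.2994 1.4724 5.785 ] [ 0.3112 -0.1242  0.0431] gap 0.13898359954216996 zyaw -1.7422492133930765
```

Request:
arm_command([
  [[0,0,0,0],[0,0,0,0],[0,0,0,0],[-30,0,0,0],[-30,0,0,0],[-30,0,0,0],[0,0,0,-0.14],[0,0,0,-0.14],[0,0,0,-0.14],[0,0,0,-0.14]],
], jaw=45)

```text
t: 13.8
tcp_pos: [0.522, 0.2466, 0.1669]
tool_rot: [0.392, 0.589, -0.392, 0.588]
force: [0.2, -0.2, -0.8]
finger_gap: 0.453
```

Request:
arm_command([
  [[0,0,0,-0.14],[0,0,0,-0.14],[0,0,0,-0.14],[0,0,0,-0.14],[0,0,0,-0.14],[0,0,0,-0.14],[0,0,0,-0.14],[0,0,0,-0.1],[0,0,0,0],[0,0,0,0]],
])

```text
t: 14.8
tcp_pos: [0.5223, 0.2467, 0.1669]
tool_rot: [0.036, 0.707, -0.037, 0.706]
force: [0.2, -0.6, -0.0]
finger_gap: 0.45
```

```bash
python3 st.py
```

```text
14.8 [0.5223 0.2467 0.1669] q6 0.3509307364590168 [ 0.1578 -0.6079 -0.004 ] [ 0.024  -0.0154 -0.0008] gap 0.4503177819731023 zyaw -0.10316444170530312
```

Request:
arm_command([
  [[0,-3,-29.4,0],[0,-3,-29.4,0],[0,-3,-29.4,-0.04],[0,0,0,0],[22,0,0,0],[22,0,0,0],[22,0,0,0],[22,0,0,0],[0,0,0,0]],
])

```text
t: 15.7
tcp_pos: [0.4331, 0.2462, 0.0771]
tool_rot: [0.022, 0.708, -0.023, 0.705]
force: [-0.9, -0.2, -0.0]
finger_gap: 0.454
```

Request:
arm_command([
  [[0,0,0,0],[0,0,0,0],[0,0,0,0],[0,0,0,0],[0,0,0,0],[0,0,0,0]],
], jaw=0)

```text
t: 16.3
tcp_pos: [0.4349, 0.2469, 0.0801]
tool_rot: [0.022, 0.706, -0.021, 0.708]
force: [0.3, 0.1, 5.4]
finger_gap: 0.136
```

```bash
python3 st.py
```

```text
16.3 [0.4349 0.2469 0.0801] q6 0.353697365992703 [0.3094 0.1059 5.4031] [-0.0171 -0.0365 -0.0261] gap 0.13606965928837014 zyaw -0.06104509377007554
```

Request:
arm_command([
  [[0,0,0,0.07],[0,0,0,0.07],[0,0,0,0.07],[0,0,0,0]],
])

```text
t: 16.7
tcp_pos: [0.4346, 0.247, 0.0801]
tool_rot: [0.096, 0.7, -0.095, 0.701]
force: [-0.1, 0.5, 4.4]
finger_gap: 0.138
```

```bash
python3 st.py
```

```text
16.7 [0.4346 0.247  0.0801] q6 0.5643315394539024 [-0.0868  0.5013  4.4334] [ 0.0247 -0.008  -0.0203] gap 0.13782399593601372 zyaw -0.27169625454319557
```

Request:
arm_command([
  [[0,0,0,0.07],[0,0,0,0.07],[0,0,0,0.04],[0,0,0,0]],
])

```text
t: 17.1
tcp_pos: [0.4343, 0.2467, 0.0802]
tool_rot: [0.155, 0.689, -0.156, 0.69]
force: [-0.2, 0.7, 6.4]
finger_gap: 0.138
```

```bash
python3 st.py
```

```text
17.1 [0.4343 0.2467 0.0802] q6 0.7392950783604902 [-0.2451  0.7298  6.3518] [0.1517 0.1697 1.232 ] gap 0.1384525392486056 zyaw -0.4434484840947399
```

w3 jams (1.23 N m), so it is the bad one. I ease back, grip harder and lift.

Request:
arm_command([
  [[0,0,0,-0.06],[0,0,0,-0.03],[0,0,0,0],[0,0,0,0],[0,0,0,0]],
], force=80)

```text
t: 17.6
tcp_pos: [0.4344, 0.2468, 0.0802]
tool_rot: [0.127, 0.695, -0.126, 0.696]
force: [-1.0, -0.6, 6.5]
finger_gap: 0.123
```

```bash
python3 st.py
```

```text
17.6 [0.4344 0.2468 0.0802] q6 0.652989119621067 [-0.9664 -0.5584  6.4509] [-0.1328  0.0421  0.0175] gap 0.12276621040993439 zyaw -0.3601013503350574
```

Request:
arm_command([
  [[-8,0,0,0],[-8,0,0,0],[-10,0,0,0],[-10,0,0,0],[0,0,0,0]],
])

```text
t: 18.1
tcp_pos: [0.4344, 0.247, 0.1167]
tool_rot: [0.127, 0.695, -0.127, 0.696]
force: [0.4, 1.0, -6.3]
finger_gap: 0.123
```

```bash
python3 st.py
```

```text
18.1 [0.4344 0.247  0.1167] q6 0.6535770744264174 [ 0.4131  0.9903 -6.2975] [ 0.0257 -0.0046  0.0654] gap 0.12342744979715904 zyaw -0.36085870012410315
```

Request:
arm_command([
  [[-28,0,0,0],[-28,0,0,0],[-29,0,0,0],[0,-30.6,13.9,0],[0,-30.6,13.9,0],[0,-30.6,13.9,0],[0,-30.6,13.9,0],[0,-30.6,13.9,0],[0,-30.6,13.9,0],[0,-30.6,13.9,0]],
])

```text
t: 19.1
tcp_pos: [0.4485, 0.0109, 0.2001]
tool_rot: [0.127, 0.696, -0.127, 0.695]
force: [0.2, 0.3, -4.6]
finger_gap: 0.122
```

Request:
arm_command([
  [[0,0,0,0],[0,0,0,0]],
])

```text
t: 19.3
tcp_pos: [0.4487, 0.0116, 0.2001]
tool_rot: [0.128, 0.696, -0.128, 0.695]
force: [-0.0, 0.4, -5.2]
finger_gap: 0.13
```

```bash
python3 look.py l2 1; python3 st.py
```

```text
19.4 [0.44847928 0.01274162 0.20004742] 0.1384903051167052 [-0.09568829 -0.40791484 -6.54196654] [ 0.06474475  0.03018192 -0.00091783] zyaw -0.36076779042306245
19.4 [0.4485 0.0127 0.2   ] q6 0.1384903051167052 [-0.0957 -0.4079 -6.542 ] [ 0.0647  0.0302 -0.0009] gap 0.1251355959791392 zyaw -0.36076779042306245
```

View pics/l2.png

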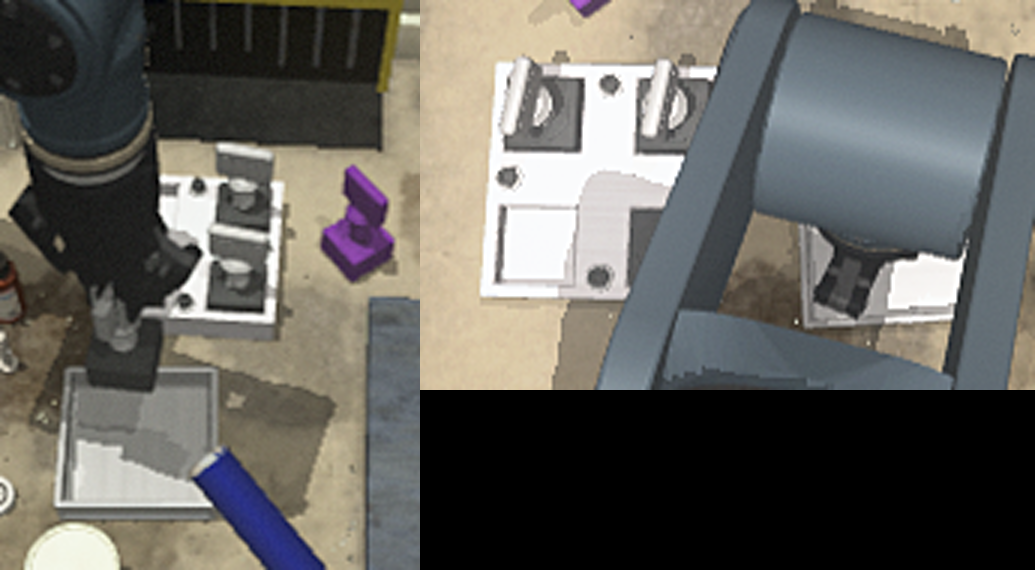

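Held nut above the tray (left half, (123,350)), upright; the two sound wings at (245,180) and (240,255) are turned across, nuts in their pockets. (That picture came out wider than 800; I'll keep the next ones smaller.) Lowering now.

Request:
arm_command([
  [[30,0,0,0],[30,0,0,0],[30,0,0,0],[20,0,0,0],[9,0,0,0],[0,0,0,0],[3,0,0,0],[2,0,0,0],[0,0,0,0]],
])

```text
t: 20.3
tcp_pos: [0.4499, 0.0119, 0.0769]
tool_rot: [0.127, 0.695, -0.127, 0.696]
force: [-0.3, 0.4, -5.8]
finger_gap: 0.127
```

```bash
python3 st.py
```

```text
20.3 [0.4499 0.0119 0.0769] q6 0.13811940579987841 [-0.2823  0.4054 -5.817 ] [ 0.023   0.0204 -0.0235] gap 0.12695470055549382 zyaw -0.3608145895600532
```

Request:
arm_command([
  [[1,0,0,0],[1,0,0,0],[0,0,0,0]],
])

```text
t: 20.6
tcp_pos: [0.4495, 0.0119, 0.0744]
tool_rot: [0.127, 0.695, -0.127, 0.696]
force: [-0.1, -0.6, -5.1]
finger_gap: 0.13
```

Request:
arm_command([
  [[1,0,0,0],[0,0,0,0]],
])

```text
t: 20.8
tcp_pos: [0.4495, 0.0117, 0.0743]
tool_rot: [0.127, 0.695, -0.127, 0.696]
force: [-2.1, -0.4, 5.8]
finger_gap: 0.127
```

Nut is on the floor. Release and rise.

Request:
arm_command([
  [[0,0,0,0],[0,0,0,0],[0,0,0,0],[0,0,0,0],[-10,0,0,0],[-30,0,0,0],[-40,0,0,0],[-40,0,0,0],[-40,0,0,0],[-40,0,0,0]],
], jaw=45)

```text
t: 21.8
tcp_pos: [0.4488, 0.0122, 0.2757]
tool_rot: [0.127, 0.695, -0.127, 0.696]
force: [-0.0, -0.6, 0.0]
finger_gap: 0.449
```

Request:
arm_command([
  [[-40,0,0,0],[-30,0,0,0],[0,40,0,0],[0,40,0,0],[0,40,0,0],[0,40,0,0],[0,0,0,0],[0,0,0,0]],
])

```text
t: 22.6
tcp_pos: [0.5053, 0.1622, 0.3434]
tool_rot: [0.126, 0.696, -0.126, 0.696]
force: [-0.5, -0.7, 0.3]
finger_gap: 0.45
```

```bash
python3 - <<'E'
import cv2,numpy as np
from station import snapshot
a=cv2.resize(snapshot("scene")[80:250,190:320],None,fx=3,fy=3,interpolation=cv2.INTER_CUBIC)
b=cv2.resize(snapshot("top")[160:330,175:300],None,fx=3,fy=3,interpolation=cv2.INTER_CUBIC)
cv2.imwrite("pics/l3.png",np.hstack([a,b])[...,::-1])
E
python3 st.py
```

```text
22.7 [0.5052 0.1609 0.3434] q6 0.45923070192692284 [-0.0841 -0.4806  0.1572] [ 0.0384 -0.0469  0.011 ] gap 0.4508267953187386 zyaw -0.36142802170526483
```

View pics/l3.png

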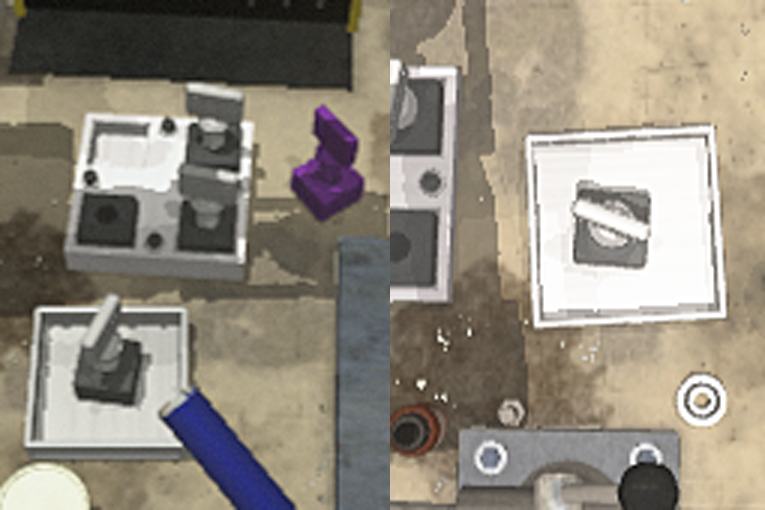

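The last picture shows the jammed screw upright on the tray floor (nut at (110,380) left, (610,225) right). The two turned wings stand across at (213,100) and (210,180), nuts seated, and the bare nut is untouched.

```bash
python3 -c "
from station import ticket;print(ticket.sign_off())"
```

```text
the job is handed in; nothing more can be done
None
```

The job is done and handed in at about 22.7 s; sign-off reports no verdict.

- **Sound screws:** the two far-row screws (w1 and w2) were each turned about 1.6 rad clockwise. No resisting torque above about 0.05 N m showed. Both stayed in the block.
- **Jammed screw:** the near-left screw (w3) jammed after about 0.38 rad of tool turn, with 1.23 N m measured. I eased it back, lifted it out with its nut (about 6.3 N on the wrist) and stood it in the tray at about (0.450, 0.012). That is about 10 mm from my estimate of the tray centre.

**Last checks:** the pictures show the tray nut upright on the floor and both turned wings across their start direction, with their nuts still seated. The bare nut was in place, and the arm stood clear at 0.34 m with no contact force. I never moved near the tub or the wrench after crossing over them, but neither was fully in my last close-up. The turn angles come from the tool's rotation and the pictures, because the screw joints could not be read directly. One picture I viewed came out wider than the 800-pixel limit. No check disagreed.

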